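Weigh a soil specimen carrier on the spring scale

TASK

Pick up the carrier that holds the tall soil core by its black grip, thread its crossbar over both prongs of the spring scale's hook, and ease it down, kept upright, until the scale alone bears the weight before you let go, so that the pointer settles without jumping up or down and the carrier is left hanging still and level with its bar in both prongs. Do not knock or drag on the scale, and leave the carrier with the short core, the brass weight and the tin where they are.

Things in the scene. Friction and masses are not known exactly. Their poses are not given: they have to be found in the camera images.
- stand: Spring scale fixed to the bench: grey base (x -20 to 210, y +-75, 15 mm thick) with housing, two columns 150 mm behind the hook under a dark crosshead (313 mm high); a carriage with a double-pronged hook rides on them. Origin: on the bench below the hook seat; x from the hook to the columns, z up. The hook opens to -x. A pointer on the carriage passes a white tick plate (10 mm ticks) at +y.
- hook_seat (a point): Centre of the seated bar, midway between the prongs; moves with the hook, 232 mm up unloaded, axes as the stand. Prongs: 7 mm round bars at y +-20 mm, each bent to a V valley along x: tip at x -17, 17 mm above this point; behind it rises to a level arm from x 24 on, top 26 mm above. Prong underside 11 mm below. Bar must come from -x above the tips, then down.
- hook (a joint): How far hook and pointer are pulled down, m; 0 unloaded, grows downward. Spring 120 N/m (1 mm per 12 g) on top of the preload that holds the empty hook at 0, lightly damped: it bounces if the load is let go too early (still borne by the gripper) or too late (pulled down). Stop at 0.09; pulling past 0.080 overloads it.
- carrier: Carrier to weigh, one piece with its tall core: aluminium tray 100 (x) x 112 (y) mm with low rim, reddish core 50 mm across, core top 66 mm above the underside. Two 6 mm uprights at y +-50 mm bear an 8 mm crossbar along y. Origin: centre of the underside, z up; same front and back. Weighs 0.25 to 0.80 kg, different each time, centred below the grip.
- carrier_bar (a point): Middle of the tall-core carrier's crossbar, 130 mm above its underside; the opening below the bar is 64 mm high (down to the core) and 94 mm wide (between the uprights). Axes as the carrier's; the bar runs along y.
- carrier_grip (a point): Centre of the tall-core carrier's black grip block, 190 mm above its underside and 60 mm above the bar; block 24 (x) x 30 (y) x 40 (z) mm on a 9 mm stem that joins it to the middle of the bar.
- short_carrier: Bystander: a second carrier of the same make, but its core is only 25 mm high. Origin: centre of the tray's underside; black grip centre 190 mm above it. Leave it alone.
- weight: Bystander: brass knob weight, 44 mm across, 65 mm tall. Origin: centre of its underside.
- tin: Bystander: closed aluminium sample tin, 68 mm across, 55 mm tall. Origin: centre of its underside.
Things that resemble listed ones, but are neither listed nor needed, are in the scene too. What is shaped like the carrier but blue or brown is not meant.

How it is judged:
By the outcome, as a careful person would: the job done as asked, in the order asked, and still so for the second after the job is handed in, with the robot touching nothing.
It also fails if it takes over 58 s, if anything falls off the work surface, if the arm or the gripper's body presses on something with over 40 N, if the wrist force passes 120 N, or if a joint passes its speed limit or range.

ROBOT

A 7-joint arm with a two-finger parallel gripper is mounted at the origin on the work surface. World frame = base frame: x ahead of the robot, y to its left, z up, the work surface at z = 0. Lengths are in mm, angles in rad, forces in N, time in s.
With the tool pointing down it reaches from about 400 to 875 mm from the base axis. Payload 4.4 kg.
Tool frame: the origin (TCP) lies at the very end of the fingers, on their centre line; the grasp point (between the pads) lies 19 mm behind it; y points along the fingers, z is the direction in which the jaws open and shut, and the axes are right-handed (so a half turn about y gives the same grasp; the last joint's range is limited). The gripper opens to 85 mm and grips with 20 to 120 N. Pads are 22 mm wide; open, the fingers measure 114 mm over their backs; the gripper's body (76 mm by 85 mm) begins 54 mm behind the grasp point. The pads swing forward as they close: fully open they stand 13 mm farther back than shut.
Start: joints at [-1.197, 0.628, 0.038, 1.517, -0.027, 0.996, -0.02], TCP at [276.722, 588.169, 231.313] pointing down, gripper open.
Joint ranges: [-3.06, 3.06], [-0.37, 2.12], [-1.25, 1.32], [0.18, 2.47], [-1.1, 4.24], [0.23, 1.98], [-2.94, 2.94]. Speed limits (rad/s): [2.57, 2.57, 3.14, 3.14, 3.14, 3.14, 3.14].

INTERFACE

Orientations are given as [roll, pitch, yaw] about the fixed x, y, z axes, in that order (R = Rz(yaw) Ry(pitch) Rx(roll)).
In Python, from cell import * gives the robot as it stands.
- The arm moves only by the tool apply_moves, never from a script. Its argument "targets" is a list of rows, each a list of 6 numbers: the shift along the tool's x, y, z in units of 40 mm (1.0 is 40 mm), then the turn, a rotation vector about the tool's x, y, z in units of 8 degrees (1.0 is 8 degrees). A call has 1 to 12 rows; each row shifts and turns the commanded pose from where the row before left it, along the tool's axes as they then stand; what a row does not reach is not made up. A row lasts 1/8 s, in which the tool goes at most 62.5 mm and 10.7 degrees, less where a joint would pass 70% of its speed; a pose out of reach is approached as far as the arm can. A call is refused whole if a number of a shift passes 1 or a number of a turn 1, either way. A call with a gripper value outside its range is refused whole. "jaw" is the gripper command: -1 is shut, 1 is fully open, values between are in proportion, set as the call begins (left out, the last holds). The fingers move at their own pace and stop on an object; the grip force is fixed at half the most. Time passes only in rows, so rows that do not move let the fingers close. It gives the time, the measured TCP pose, the force and the opening at its end, in the units of the state.
- read_state(): the state, without advancing time (a new reading comes with each control period).
- get_image(name): name is "side" or "top" or "wrist"; returns the picture (420x560x3 uint8, red, green, blue); there is no depth.
- calibration(name): a dict with "fx", "fy", "cx", "cy" (pixels), "k1" (the pictures are not rectified: a ray, as slopes to the right and down, at radius r is drawn at 1 + k1 r^2 times it, then the intrinsics apply), "world_from_camera" (4x4, takes a point from camera to world coordinates). Camera axes: x right, y down, z forward; pixel columns grow to the right and rows downward; lengths in mm; the calibration is good to about 2 mm. A picture is of the moment at which its call begins: read the wrist's pose just before it. calibration takes no time and is no camera call; for the wrist camera it gives the pose at the moment of the call.
- finish_job(): hands the job in, once; it reports no verdict.
The state is a dict: "clock": time; "qpos": joint angles; "qd": joint speeds; "tau": joint torques, N m; "eef_pos": TCP position; "tool_rot": TCP orientation; "force": force on the tool from outside, world axes, zero at the start; "torque": the same for the moment, N m; "width": finger opening in mm.
Only numpy, scipy, OpenCV 4.12 (cv2) and the standard library are available. Lean on these libraries where they do the work, as an engineer would, in place of code of your own. Each camera call takes 0.05 s, during which the arm holds its last target. There are 200 camera calls.

## Working session

There is one attempt and no reset: what is moved stays moved. The work goes in short steps, Python scripts to look and compute and a tool call to move; the robot and the scene stay as the last step left them, time stands still between calls to the robot, and variables do not carry over. Pictures are saved under pics/ and viewed, about 8 in all and at most 12, crops included, and the job is handed in when it is done.

Besides the shell and the picture viewer there is one more tool, called after "Call:" as name(argument=value, ...), one argument or row to a line, values as JSON. apply_moves: Moves the arm, as the interface text tells. Its arguments: {"type":"object","properties":{"targets":{"type":"array"},"jaw":{"type":"number"}},"required":["targets"]}

```bash
mkdir -p pics; ls; python3 - <<'E'
from cell import *
import cv2
for n in("side","top"):
    im=get_image(n); cv2.imwrite(f"pics/{n}0.png",cv2.cvtColor(im,cv2.COLOR_RGB2BGR))
    c=calibration(n); print(n,c)
s=read_state(); print(s)
E
```

```text
pics
side {'fx': 472.15609263305146, 'fy': 472.15609263305146, 'cx': 283.2471272903283, 'cy': 211.3668613140608, 'k1': 0.05368631610669521, 'world_from_camera': array([[-9.86515341e-01, -1.22262294e-01,  1.08809069e-01,
         5.23850121e+02],
       [-1.63623553e-01,  7.52367699e-01, -6.38098878e-01,
         7.40664505e+02],
       [-3.84899594e-03, -6.47298059e-01, -7.62227268e-01,
         9.26844489e+02],
       [ 0.00000000e+00,  0.00000000e+00,  0.00000000e+00,
         1.00000000e+00]])}
top {'fx': 425.88247973068735, 'fy': 425.88247973068735, 'cx': 281.47954181148094, 'cy': 217.53583754802008, 'k1': -0.026142623880202935, 'world_from_camera': array([[ 2.56490243e-02, -9.91895737e-01,  1.24438637e-01,
         5.33172499e+02],
       [-9.99532645e-01, -2.75170196e-02, -1.33156180e-02,
         1.34134448e+02],
       [ 1.66318852e-02, -1.24038948e-01, -9.92137954e-01,
         1.07333240e+03],
       [ 0.00000000e+00,  0.00000000e+00,  0.00000000e+00,
         1.00000000e+00]])}
{'clock': 0.1, 'qpos': array([-1.19679351,  0.62931018,  0.0384176 ,  1.51827271, -0.02699374,
        0.99634023, -0.01997231]), 'qd': array([ 2.28723876e-04, -1.52573211e-03, -5.65975440e-04, -4.08805229e-03,
       -1.19764316e-03,  4.29537215e-06, -1.09303134e-03]), 'tau': array([ 3.09228468e-03, -5.64521027e+01,  1.23046551e+00, -1.93966556e+01,
        1.12400003e-02,  5.44597962e-03, -1.15553220e-05]), 'eef_pos': array([276.45661995, 587.63394577, 230.442423  ]), 'tool_rot': array([-1.57260962e+00, -1.12182017e-05, -4.39749852e-01]), 'force': array([ 0.49748867, -0.67212912,  0.08837675]), 'torque': array([ 0.04374611, -0.01857782,  0.03324333]), 'width': 85.66706031469786}
```

View pics/side0.png

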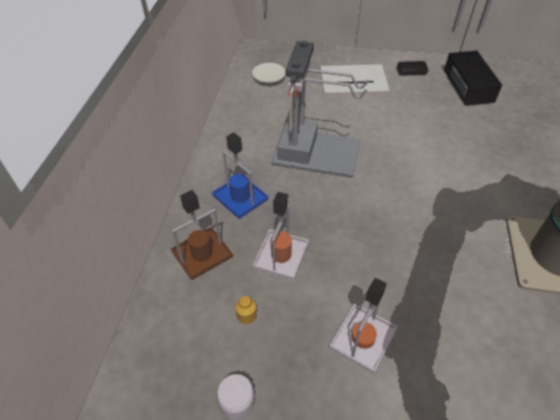

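View pics/top0.png

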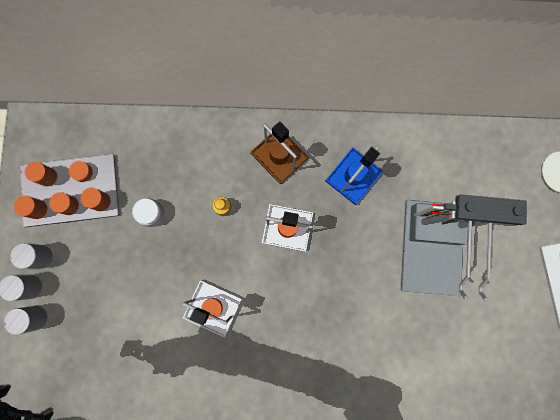

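The white carriers are at side (282,250) / top (288,228), which has the tall core, and side (365,335) / top (212,308), which has a flat core. The first fits the task. The blue and brown ones are excluded. I'll confirm this in one enlarged mosaic, with the hook included.

```bash
cat > h.py <<'E'
import numpy as np, cv2
from cell import *
from scipy.optimize import least_squares
def proj(c,P):
    T=np.linalg.inv(c["world_from_camera"]); P=np.atleast_2d(P)
    p=P@T[:3,:3].T+T[:3,3]; s=p[:,:2]/p[:,2:]; r=(s**2).sum(1,keepdims=True)
    return s*(1+c["k1"]*r)*[c["fx"],c["fy"]]+[c["cx"],c["cy"]]
def tri(obs,x0=(550,0,150)):
    f=lambda X:np.concatenate([proj(c,X)[0]-uv for c,uv in obs])
    r=least_squares(f,x0); return r.x,np.abs(r.fun).max()
def atz(c,uv,z):
    return np.append(least_squares(lambda X:proj(c,[X[0],X[1],z])[0]-uv,(550,0)).x,z)
E
python3 - <<'E'
import cv2
s=cv2.imread("pics/side0.png");t=cv2.imread("pics/top0.png")
def crop(im,x,y,w,h): return cv2.resize(im[y:y+h,x:x+w],(400,300),interpolation=cv2.INTER_CUBIC)
m=cv2.vconcat([cv2.hconcat([crop(s,222,185,120,90),crop(t,250,195,80,60)]),cv2.hconcat([crop(s,270,40,120,90),crop(t,400,190,160,120)])])
cv2.imwrite("pics/m1.png",m)
E
```

```text
(no output)
```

View pics/m1.png

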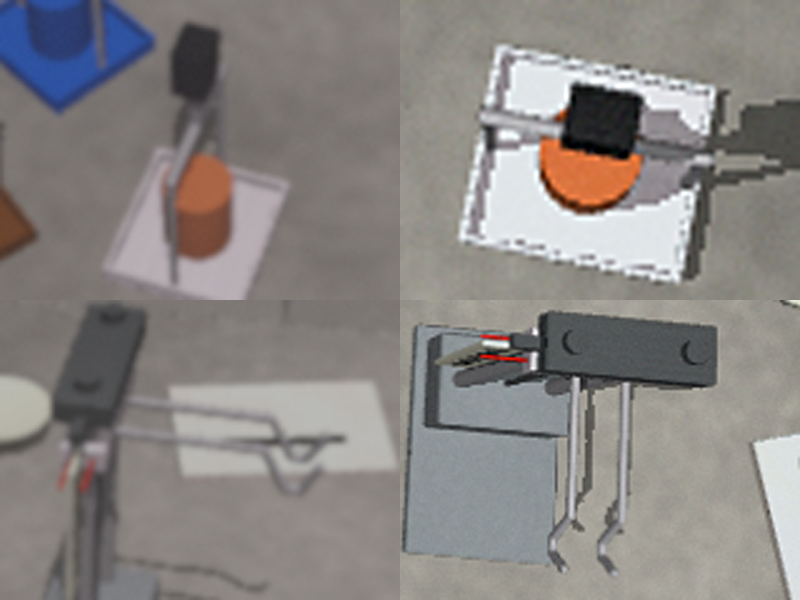

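```bash
python3 - <<'E'
from h import *
S=calibration("side");T=calibration("top")
g,e=tri([(S,(280.8,203.6)),(T,(290.8,219.2))]);print("grip",g,e)
C=[atz(T,p,5) for p in((270,204),(313.4,213),(306.6,251.6),(262,243))]
print("tray c",np.mean(C,0)); 
for i in range(4):
    d=C[(i+1)%4]-C[i];print(np.linalg.norm(d),np.degrees(np.arctan2(d[1],d[0])))
b=[atz(T,p,15) for p in((401.2,289.2),(461.2,294.8),(405.2,200))];print(b)
d=b[0]-b[1];print("y axis",np.linalg.norm(d),np.degrees(np.arctan2(d[1],d[0])));d=b[2]-b[0];print("x ax",np.linalg.norm(d),np.degrees(np.arctan2(d[1],d[0])))
for p in((464.8,298.4),(486,299.6)):print("tip",atz(T,p,249))
a=proj(S,[tri([(T,(464.8,298.4)),(S,(270+322/3.333,40+170/3.333))])[0]]);print(a)
for s in((322,170),(322,140),(343,138)):
  for t in((464.8,298.4),(486,299.6)):print(s,t,tri([(T,t),(S,(270+s[0]/3.333,40+s[1]/3.333))]))
E
```

```text
grip [639.41892323 102.59986992 188.77500587] 0.8215551712318074
tray c [641.58200425 102.65517132   5.        ]
112.40859612280623 -100.23032132052236
99.31072374124253 171.04604543762775
113.87349368774431 80.61310048657427
100.96515308696114 -9.799268882111539
[array([ 495.69196409, -180.44772331,   15.        ]), array([ 485.24257399, -330.59476681,   15.        ]), array([ 719.41501916, -192.58146966,   15.        ])]
y axis 150.51021368929105 86.01895482025722
x ax 224.0518537542314 -3.104427483407731
tip [ 489.12063629 -234.74744891  249.        ]
tip [ 487.66745611 -276.40323897  249.        ]
[[365.80204605  90.93224937]]
(322, 170) (464.8, 298.4) (array([ 487.62927393, -236.68030129,  244.55909481]), np.float64(0.8076149196195956))
(322, 170) (486, 299.6) (array([ 484.26459555, -300.91443989,  199.71615827]), np.float64(0.41996606096540745))
(322, 140) (464.8, 298.4) (array([ 490.30386969, -220.89403319,  279.91265116]), np.float64(0.31849166500433057))
(322, 140) (486, 299.6) (array([ 487.24292825, -281.23276743,  239.3134103 ]), np.float64(0.07176537742634537))
(343, 138) (464.8, 298.4) (array([ 485.02703618, -218.59083639,  284.5092377 ]), np.float64(4.104528337312615))
(343, 138) (486, 299.6) (array([ 481.72243065, -278.37387141,  244.4718857 ]), np.float64(3.741012133118886))
```

The mosaic confirms the target: the tall core is in the carrier at side (281,204) / top (291,219). The measured grip height of 189 mm and tray size of 100×113 mm match the description. The hook tips are at top (465,298) and (486,300). Next I'll move above the carrier.

Call:
apply_moves(
  targets=[
    [1,-0.1,-0.53,0,0,0],
    [1,-0.1,-0.53,0,0,0],
    [1,-0.1,-0.53,0,0,0],
    [1,-0.1,-0.53,0,0,0],
    [1,-0.1,-0.53,0,0,0],
    [1,-0.1,-0.53,0,0,0],
    [1,-0.1,-0.53,0,0,0],
    [1,-0.1,-0.53,0,0,0],
    [1,-0.1,-0.53,0,0,0],
    [1,-0.1,-0.53,0,0,0],
    [0.7,-0.1,-0.4,0,-0.98,0],
    [0,0,0,0,-0.98,0],
  ],
  jaw=1,
)

```text
clock: 1.6
eef_pos: [568.8, 195.6, 275.1]
tool_rot: [-1.573, -0.001, -0.168]
force: [-0.9, 0.9, 1.0]
width: 85.5
```

```bash
python3 - <<'E'
from h import *
s=read_state();print(s["clock"],s["eef_pos"],s["tool_rot"]);im=get_image("wrist");c=calibration("wrist")
np.save("w1.npy",c,allow_pickle=True)
im=cv2.cvtColor(im,cv2.COLOR_RGB2BGR);cv2.imwrite("pics/w1.png",im)
print(proj(c,[[639.4,102.6,189],[640,102.6,0],[640,102.6,130]]))
E
```

```text
1.6 [568.75617486 195.59061916 275.07829631] [-1.57286530e+00 -1.13807084e-03 -1.67593314e-01]
[[189.81661731 302.73017579]
 [226.56406761 227.41964545]
 [205.6936855  270.63699052]]
```

View pics/w1.png

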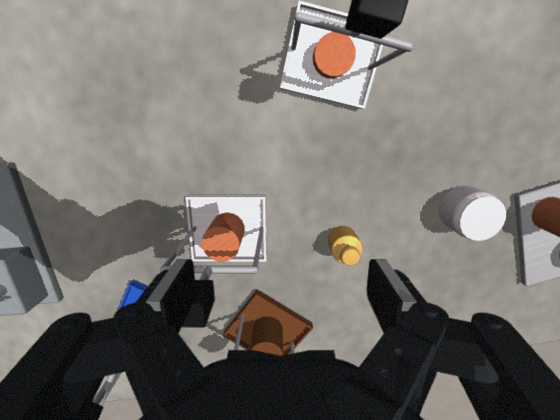

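Wrist view: the tray centre at (226,228) falls on its predicted pixel, the grip is hidden behind the left finger, and there's nothing in the path. I'll refine the yaw and plan the descent.

```bash
cat >> h.py <<'E'
def plan(t,yaw=None):
    s=read_state();a=s["tool_rot"][2];d=np.array(t)-s["eef_pos"]
    X=np.array([np.cos(a),np.sin(a),0]);Z=np.array([-np.sin(a),np.cos(a),0])
    print("t",s["clock"],"pos",s["eef_pos"].round(1),"rot",s["tool_rot"].round(3),"F",s["force"].round(1),"w",round(s["width"],1))
    print("units xyz",(np.array([d@X,-d[2],d@Z])/40).round(2),"turn y",None if yaw is None else round(-(yaw-np.degrees(a))/8,2))
E
python3 - <<'E'
from h import *
c=np.load("w1.npy",allow_pickle=True).item()
for p,q in(((186,197),(264,195)),((187,262),(266,260))):
    a,b=atz(c,p,5),atz(c,q,5);d=b-a;print(a,b,np.linalg.norm(d),np.degrees(np.arctan2(d[1],d[0]))-90)
plan([640,102.6,255],-9)
E
```

```text
[583.04637267  55.8705344    5.        ] [598.10193939 167.56649491   5.        ] 112.70606763973404 -7.676665052472927
[684.63674765  30.84506436   5.        ] [700.3482438  152.38286188   5.        ] 122.54912214015741 -7.365918938323361
t 1.65 pos [567.6 197.5 274.9] rot [-1.572  0.    -0.161] F [-0.6  1.3 -0.7] w 85.5
units xyz [ 2.17  0.5  -2.05] turn y -0.03
```

Call:
apply_moves(
  targets=[
    [0.54,0,-0.51,0,0,0],
    [0.54,0,-0.51,0,0,0],
    [0.54,0,-0.51,0,0,0],
    [0.54,0,-0.51,0,0,0],
    [0,0.3,0,0,0,0],
    [0,0,0,0,0,0],
    [0,0,0,0,0,0],
  ],
)

```text
clock: 2.52
eef_pos: [637.8, 106.7, 263.1]
tool_rot: [-1.57, 0.001, -0.164]
force: [-0.6, 0.2, -0.0]
width: 85.7
```

```bash
python3 - <<'E'
from h import *
plan([640,102.6,172],-9)
s=get_image("side")[130:290,200:400];w=get_image("wrist")[:,:]
cv2.imwrite("pics/g1.png",cv2.cvtColor(np.hstack([cv2.resize(s,(375,300)),cv2.resize(w,(400,300))]),cv2.COLOR_RGB2BGR))
E
```

```text
t 2.525 pos [637.8 106.7 263.1] rot [-1.57e+00  1.00e-03 -1.64e-01] F [-0.6  0.2 -0. ] w 85.7
units xyz [ 0.07  2.28 -0.09] turn y -0.05
```

View pics/g1.png

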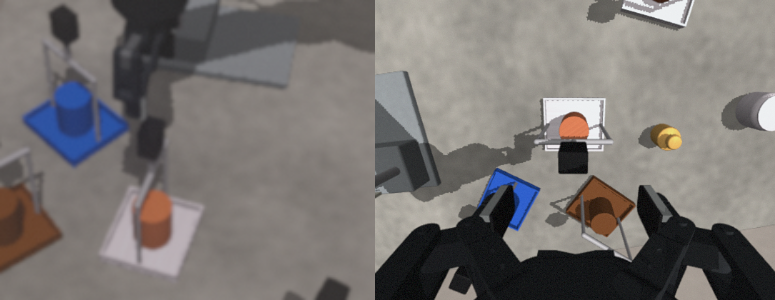

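The wrist crop shows the black grip at (573,157), centred between the fingers at about 574, with the tray square to the tool. I'll go down and grip.

Call:
apply_moves(
  targets=[
    [0.07,0.5,-0.08,0,0,0],
    [0,0.6,0,0,0,0],
    [0,0.6,0,0,0,0],
    [0,0.4,0,0,0,0],
    [0,0.15,0,0,0,0],
    [0,0,0,0,0,0],
    [0,0,0,0,0,0],
  ],
)

```text
clock: 3.5
eef_pos: [641.5, 101.4, 174.2]
tool_rot: [-1.57, -0.002, -0.166]
force: [0.5, 0.8, 0.1]
width: 85.4
```

Call:
apply_moves(
  targets=[
    [0,0,0,0,0,0],
    [0,0,0,0,0,0],
    [0,0,0,0,0,0],
    [0,0,0,0,0,0],
    [0,0,0,0,0,0],
    [0,0,0,0,0,0],
    [0,0,0,0,0,0],
    [0,0,0,0,0,0],
  ],
  jaw=-1,
)

```text
clock: 4.5
eef_pos: [641.2, 101.9, 173.6]
tool_rot: [-1.57, -0.001, -0.166]
force: [0.9, 2.8, 2.5]
width: 29.4
```

Call:
apply_moves(
  targets=[
    [0,-0.1,0,0,0,0],
    [0,-0.2,0,0,0,0],
    [0,-0.4,0,0,0,0],
    [0,-0.6,0,0,0,0],
    [0,-0.6,0,0,0,0],
    [0,-0.6,0,0,0,0],
    [0,-0.5,0,0,0,0],
    [0,-0.3,0,0,0,0],
    [0,-0.15,0,0,0,0],
    [0,0,0,0,0,0],
    [0,0,0,0,0,0],
    [0,0,0,0,0,0],
  ],
)

```text
clock: 6.0
eef_pos: [640.5, 101.2, 310.5]
tool_rot: [-1.571, 0.002, -0.166]
force: [0.2, -0.4, -7.1]
width: 29.5
```

```bash
python3 - <<'E'
from h import *
a=np.radians(-3.5);o=np.array([507,-256.7]);X=np.array([np.cos(a),np.sin(a)])
plan([*(o-70*X),310],-3.5)
E
```

```text
t 6.0 pos [640.5 101.2 310.5] rot [-1.571  0.002 -0.166] F [ 0.2 -0.4 -7.1] w 29.5
units xyz [-3.55  0.01 -9.56] turn y -0.75
```

Call:
apply_moves(
  targets=[
    [-0.07,0,-0.2,0,0,0],
    [-0.15,0,-0.4,0,0,0],
    [-0.22,0,-0.6,0,0,0],
    [-0.26,0,-0.7,0,0,0],
    [-0.26,0,-0.7,0,0,0],
    [-0.26,0,-0.7,0,0,0],
    [-0.26,0,-0.7,0,0,0],
    [-0.26,0,-0.7,0,0,0],
    [-0.26,0,-0.7,0,0,0],
    [-0.26,0,-0.7,0,0,0],
    [-0.26,0,-0.7,0,0,0],
    [-0.26,0,-0.7,0,0,0],
  ],
)

```text
clock: 7.5
eef_pos: [479.7, -178.2, 311.7]
tool_rot: [-1.572, -0.0, -0.168]
force: [0.5, -0.5, -7.2]
width: 29.1
```

Call:
apply_moves(
  targets=[
    [-0.26,0,-0.7,0,0,0],
    [-0.22,0,-0.6,0,0,0],
    [-0.18,0,-0.4,0,0,0],
    [-0.1,0,-0.2,0,0,0],
    [0,0,0,0,-0.25,0],
    [0,0,0,0,-0.25,0],
    [0,0,0,0,-0.25,0],
    [0,0,0,0,0,0],
    [0,0,0,0,0,0],
    [0,0,0,0,0,0],
  ],
)

```text
clock: 8.75
eef_pos: [439.1, -246.1, 311.3]
tool_rot: [-1.571, 0.0, -0.061]
force: [0.5, -0.9, -7.1]
width: 29.4
```

```bash
python3 - <<'E'
from h import *
a=np.radians(-3.5);o=np.array([507,-256.7]);X=np.array([np.cos(a),np.sin(a)])
plan([*(o-70*X),310],-3.5)
ims={n:cv2.cvtColor(get_image(n),cv2.COLOR_RGB2BGR) for n in("side","top","wrist")}
for n in ims: cv2.imwrite(f"pics/{n}2.png",ims[n])
np.save("w2.npy",calibration("wrist"),allow_pickle=True)
def crop(im,x,y,w,h): return cv2.resize(im[y:y+h,x:x+w],(400,300),interpolation=cv2.INTER_CUBIC)
m=cv2.vconcat([cv2.hconcat([crop(ims["side"],280,40,160,120),crop(ims["top"],400,230,160,120)]),cv2.hconcat([crop(ims["wrist"],0,0,560,420),crop(ims["wrist"],180,200,200,150)])])
cv2.imwrite("pics/m2.png",m)
E
```

```text
t 8.75 pos [ 439.1 -246.1  311.3] rot [-1.571  0.    -0.061] F [ 0.5 -0.9 -7.1] w 29.4
units xyz [-0.04  0.03 -0.16] turn y -0.0
```

View pics/m2.png

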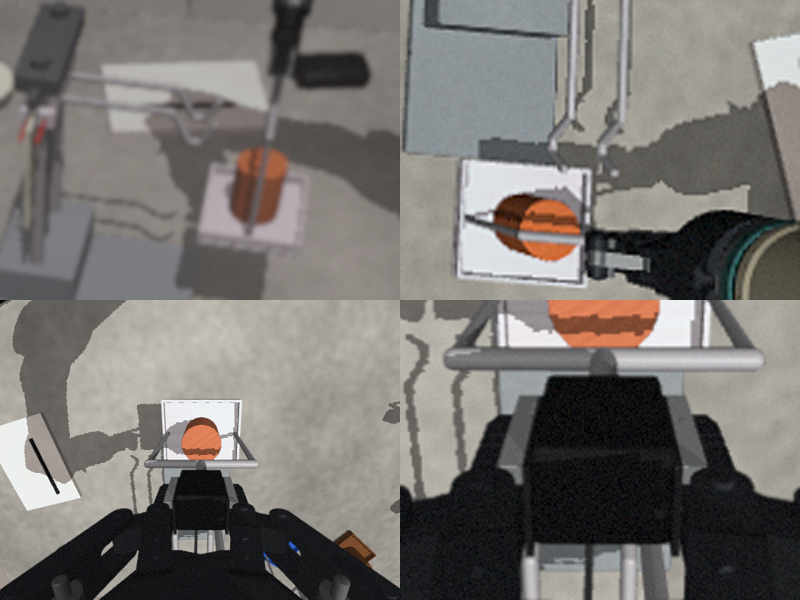

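Mosaic: the carrier is held upright with the bar centred under the grip, and the prongs are ahead of it. To get the hook seat precisely, I'll overlay the modelled prongs on enlarged crops.

```bash
python3 - <<'E'
from h import *
S=calibration("side");T=calibration("top")
def model(o,yaw):
    a=np.radians(yaw);R=np.array([[np.cos(a),-np.sin(a)],[np.sin(a),np.cos(a)]])
    out=[]
    for y in(20,-20):
        for x,z in((-17,245.5),(0,224.5),(24,254.5)): out.append([*(R@[x,y]+o),z])
    return np.array(out)
M=model(np.array([507,-256.7]),-3.5)
row=[]
for n,c,(x0,y0,w,h) in(("side0",S,(330,60,60,60)),("top0",T,(445,255,60,60))):
    im=cv2.imread(f"pics/{n}.png")[y0:y0+h,x0:x0+w];k=400/w
    im=cv2.resize(im,(400,400),interpolation=cv2.INTER_CUBIC)
    P=proj(c,M);print(n,P.round(1).tolist())
    for u,v in (P+.5-[x0,y0])*k: cv2.circle(im,(int(u),int(v)),3,(0,255,0),1)
    row.append(im)
cv2.imwrite("pics/hk.png",cv2.hconcat(row))
# carrier tray from top2
C=[atz(T,(400+(u-400)/2.5,230+v/2.5),142) for u,v in((460,160),(588,172),(580,287),(457,275))]
print("tray",np.mean(C,0));
for i in range(4):
    d=C[(i+1)%4]-C[i];print(np.linalg.norm(d).round(1),np.degrees(np.arctan2(d[1],d[0])).round(1))
c=np.load("w2.npy",allow_pickle=True).item()
A=[atz(c,(180+(u-400)/2,200+(v-300)/2),267) for u,v in((448,358),(762,360),(605,359))];print("bar",A)
E
```

```text
side0 [[364.3, 90.7], [356.2, 97.1], [347.7, 85.4], [366.3, 81.1], [358.3, 87.5], [350.0, 75.9]]
top0 [[464.5, 297.2], [460.1, 287.9], [467.3, 276.0], [484.7, 298.9], [479.8, 289.6], [487.6, 277.7]]
tray [ 438.01723273 -245.86893913  142.        ]
113.3 -94.0
98.6 174.5
107.6 85.6
97.9 -2.2
bar [array([ 434.24169078, -298.05884594,  267.        ]), array([ 441.34494862, -192.50498594,  267.        ]), array([ 437.74611009, -245.31080631,  267.        ])]
```

View pics/hk.png

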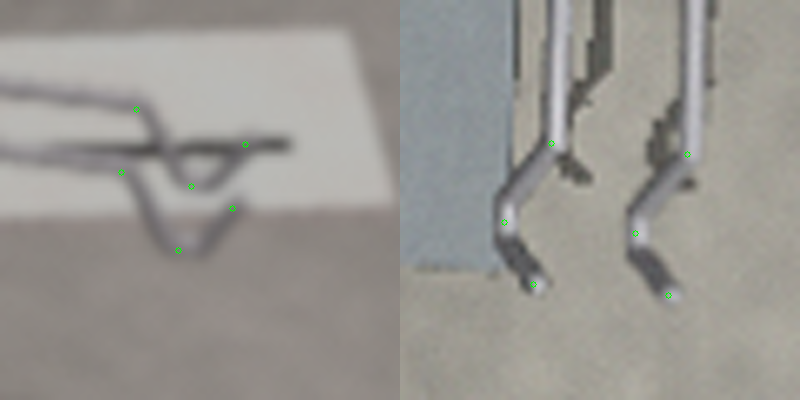

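The overlay fits within about 1–2 mm: side valleys near (185,250) and (192,186), top valleys near (504,222) and (635,233). The bar is at (437.7,-245.3) and the seat at about (506,-257). I'll centre laterally, then thread forward above the tips.

Call:
apply_moves(
  targets=[
    [0,0,-0.09,0,0,0],
    [0,0,-0.09,0,0,0],
    [0.1,0,0,0,0,0],
    [0.22,0,0,0,0,0],
    [0.3,0,0,0,0,0],
    [0.3,0,0,0,0,0],
    [0.3,0,0,0,0,0],
    [0.25,0,0,0,0,0],
    [0.15,0,0,0,0,0],
    [0.08,0,0,0,0,0],
    [0,0,0,0,0,0],
    [0,0,0,0,0,0],
  ],
)

```text
clock: 10.4
eef_pos: [506.0, -257.6, 311.3]
tool_rot: [-1.571, 0.001, -0.062]
force: [-0.1, -0.6, -7.2]
width: 29.3
```

```bash
python3 - <<'E'
from h import *
plan([507.2,-257.5,280],-3.5)
ims={n:cv2.cvtColor(get_image(n),cv2.COLOR_RGB2BGR) for n in("side","top")}
def crop(im,x,y,w,h): return cv2.resize(im[y:y+h,x:x+w],(400,400),interpolation=cv2.INTER_CUBIC)
cv2.imwrite("pics/m3.png",cv2.hconcat([crop(ims["side"],305,40,100,100),crop(ims["top"],420,240,100,100)]))
E
```

```text
t 10.4 pos [ 506.  -257.6  311.3] rot [-1.571e+00  1.000e-03 -6.200e-02] F [-0.1 -0.6 -7.2] w 29.3
units xyz [0.03 0.78 0.  ] turn y -0.01
```

View pics/m3.png

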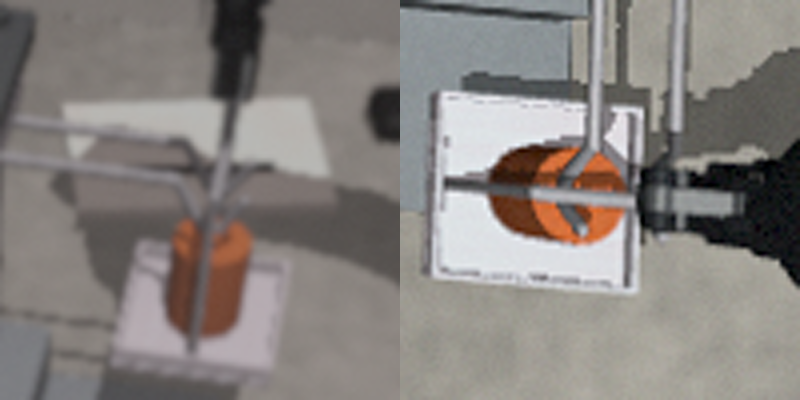

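The bar now sits above both valleys, with the left prong passing under it at top crop (570,187). I'll lower it to just above the seat, then ease it on.

Call:
apply_moves(
  targets=[
    [0.02,0.1,0,0,0,0],
    [0,0.15,0,0,0,0],
    [0,0.15,0,0,0,0],
    [0,0.15,0,0,0,0],
    [0,0.1,0,0,0,0],
    [0,0.05,0,0,0,0],
    [0,0.05,0,0,0,0],
    [0,0,0,0,0,0],
    [0,0,0,0,0,0],
  ],
)

```text
clock: 11.62
eef_pos: [507.4, -257.6, 281.5]
tool_rot: [-1.571, -0.0, -0.061]
force: [0.1, 0.5, -8.1]
width: 29.3
```

Call:
apply_moves(
  targets=[
    [0,0.08,0,0,0,0],
    [0,0.08,0,0,0,0],
    [0,0.08,0,0,0,0],
    [0,0.08,0,0,0,0],
    [0,0,0,0,0,0],
    [0,0,0,0,0,0],
  ],
)

```text
clock: 12.38
eef_pos: [507.2, -257.5, 268.6]
tool_rot: [-1.571, 0.0, -0.061]
force: [-0.4, 0.3, -7.1]
width: 29.3
```

Call:
apply_moves(
  targets=[
    [0,0.08,0,0,0,0],
    [0,0.08,0,0,0,0],
    [0,0.08,0,0,0,0],
    [0,0.08,0,0,0,0],
    [0,0.08,0,0,0,0],
    [0,0,0,0,0,0],
    [0,0,0,0,0,0],
  ],
)

```text
clock: 13.25
eef_pos: [507.4, -257.6, 252.7]
tool_rot: [-1.571, -0.0, -0.061]
force: [0.6, -0.3, -4.5]
width: 29.2
```

```bash
python3 - <<'E'
from h import *
plan([507.2,-257.5,215],-3.5)
ims={n:cv2.cvtColor(get_image(n),cv2.COLOR_RGB2BGR) for n in("side","top")}
def crop(im,x,y,w,h): return cv2.resize(im[y:y+h,x:x+w],(400,400),interpolation=cv2.INTER_CUBIC)
cv2.imwrite("pics/m4.png",cv2.hconcat([crop(ims["side"],285,40,120,120),crop(ims["top"],420,240,100,100)]))
E
```

```text
t 13.25 pos [ 507.4 -257.6  252.7] rot [-1.571 -0.    -0.061] F [ 0.6 -0.3 -4.5] w 29.2
units xyz [-0.01  0.94  0.  ] turn y -0.0
```

View pics/m4.png

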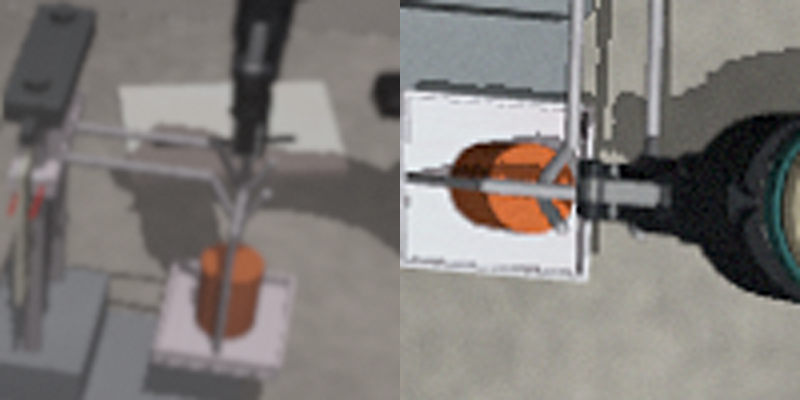

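The bar is seated on both prongs and the hook is moving down. The force, -4.5 N, matches the spring model and lateral forces are about zero. About 37 mm remain.

Call:
apply_moves(
  targets=[
    [0,0.06,0,0,0,0],
    [0,0.1,0,0,0,0],
    [0,0.1,0,0,0,0],
    [0,0.1,0,0,0,0],
    [0,0.1,0,0,0,0],
    [0,0.1,0,0,0,0],
    [0,0.1,0,0,0,0],
    [0,0.08,0,0,0,0],
    [0,0.05,0,0,0,0],
    [0,0,0,0,0,0],
    [0,0,0,0,0,0],
    [0,0,0,0,0,0],
  ],
)

```text
clock: 14.85
eef_pos: [507.4, -257.6, 221.1]
tool_rot: [-1.571, -0.0, -0.061]
force: [0.3, -1.0, -1.0]
width: 29.4
```

```bash
python3 - <<'E'
from h import *
F=[]
for i in range(8):
    s=read_state();F.append([*s["force"],s["eef_pos"][2]]);get_image("top")
F=np.array(F);print(F.round(1),F.mean(0),F.std(0)/8**.5)
E
```

```text
[[ 3.000e-01 -1.000e+00 -1.000e+00  2.211e+02]
 [ 1.000e-01 -8.000e-01 -1.500e+00  2.210e+02]
 [ 8.000e-01 -3.000e-01 -5.000e-01  2.210e+02]
 [ 5.000e-01 -5.000e-01 -1.800e+00  2.210e+02]
 [ 5.000e-01 -2.000e-01 -3.000e-01  2.210e+02]
 [-1.000e-01 -7.000e-01 -1.600e+00  2.210e+02]
 [ 6.000e-01 -7.000e-01 -1.300e+00  2.210e+02]
 [ 5.000e-01  0.000e+00 -1.300e+00  2.209e+02]] [  0.39203435  -0.53079087  -1.13936389 220.99692774] [0.09290602 0.11097836 0.18122615 0.01399453]
```

Call:
apply_moves(
  targets=[
    [0,0.05,0,0,0,0],
    [0,0.05,0,0,0,0],
    [0,0.04,0,0,0,0],
    [0,0.03,0,0,0,0],
    [0,0,0,0,0,0],
    [0,0,0,0,0,0],
  ],
)

```text
clock: 16.0
eef_pos: [507.3, -257.6, 214.2]
tool_rot: [-1.571, -0.0, -0.061]
force: [1.2, -1.0, 0.3]
width: 29.4
```

```bash
python3 - <<'E'
from h import *
F=[]
for i in range(24):
    s=read_state();F.append([*s["force"],s["eef_pos"][2]]);get_image("top")
F=np.array(F);print(F.mean(0),F.std(0)/24**.5,s["clock"])
E
```

```text
[  1.329573    -0.93227172  -0.23680367 214.13894136] [0.12906642 0.08401575 0.12043809 0.00619793] 17.15
```

Call:
apply_moves(
  targets=[
    [0.02,0.02,0,0,0,0],
    [0.01,0.02,0,0,0,0],
    [0,0.01,0,0,0,0],
    [0,0,0,0,0,0],
    [0,0,0,0,0,0],
    [0,0,0,0,0,0],
  ],
)

```text
clock: 17.95
eef_pos: [507.7, -257.6, 211.9]
tool_rot: [-1.571, 0.001, -0.062]
force: [-2.9, -1.0, 0.5]
width: 29.5
```

```bash
python3 - <<'E'
from h import *
F=[]
for i in range(20):
    s=read_state();F.append([*s["force"],*s["torque"],*s["eef_pos"]])
    im=get_image("side")
F=np.array(F);print(F.mean(0).round(2),(F.std(0)/20**.5).round(2),s["clock"])
im=cv2.cvtColor(im,cv2.COLOR_RGB2BGR)
w=cv2.cvtColor(get_image("wrist"),cv2.COLOR_RGB2BGR)
cv2.imwrite("pics/m5.png",cv2.hconcat([cv2.resize(im[40:190,260:400],(420,450),interpolation=cv2.INTER_CUBIC),cv2.resize(w[150:420,160:380],(367,450))]))
E
```

```text
[-3.6900e+00 -6.0000e-01  1.7000e-01 -2.6000e-01  9.6000e-01 -3.0000e-02
  5.0803e+02 -2.5755e+02  2.1195e+02] [0.16 0.18 0.11 0.01 0.03 0.01 0.05 0.02 0.01] 18.9
```

View pics/m5.png

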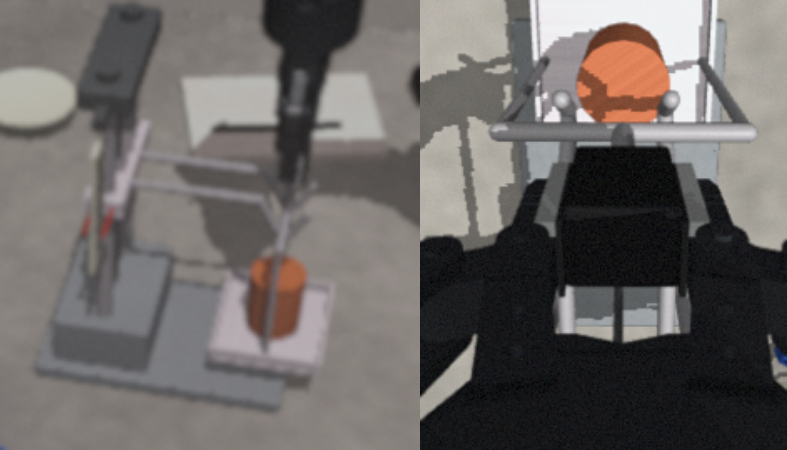

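The prongs are symmetric about the stem: (563,100) and (670,100) around 617. The pull along x is about 5.7 N/mm, so I'll back off 0.65 mm to neutral and re-measure.

Call:
apply_moves(
  targets=[
    [-0.008,-0.01,0,0,0,0],
    [-0.008,-0.005,0,0,0,0],
    [0,0,0,0,0,0],
    [0,0,0,0,0,0],
    [0,0,0,0,0,0],
    [0,0,0,0,0,0],
  ],
)

```text
clock: 19.75
eef_pos: [508.2, -257.5, 212.8]
tool_rot: [-1.571, -0.001, -0.061]
force: [-1.1, 1.3, -0.4]
width: 29.6
```

```bash
cat > m.py <<'E'
from h import *
F=[]
for i in range(24):
    s=read_state();F.append([*s["force"],*s["torque"],*s["eef_pos"]]);get_image("side")
F=np.array(F);print(F.mean(0).round(2),(F.std(0)/24**.5).round(2),s["clock"])
E
python3 m.py
```

```text
[-5.8000e-01  9.1000e-01  1.0000e-01  1.7000e-01  1.5000e-01 -1.0000e-02
  5.0813e+02 -2.5751e+02  2.1276e+02] [0.14 0.09 0.11 0.01 0.03 0.01 0.01 0.01 0.  ] 20.9
```

Forces are now nearly neutral, with Fz 0.1 ± 0.1 N, so the scale bears the weight. Releasing.

Call:
apply_moves(
  targets=[
    [0,0,0,0,0,0],
    [0,0,0,0,0,0],
    [0,0,0,0,0,0],
    [0,0,0,0,0,0],
    [0,0,0,0,0,0],
    [0,0,0,0,0,0],
  ],
  jaw=0.3,
)

```text
clock: 21.7
eef_pos: [507.8, -257.6, 212.7]
tool_rot: [-1.571, -0.0, -0.062]
force: [0.0, -0.5, 0.6]
width: 55.4
```

```bash
python3 - <<'E'
from h import *
plan([508,-257.5,300],-3.5)
im=cv2.cvtColor(get_image("side"),cv2.COLOR_RGB2BGR)
w=cv2.cvtColor(get_image("wrist"),cv2.COLOR_RGB2BGR)
cv2.imwrite("pics/m6.png",cv2.hconcat([cv2.resize(im[40:190,260:400],(420,450),interpolation=cv2.INTER_CUBIC),cv2.resize(w[150:420,160:380],(367,450))]))
E
```

```text
t 21.7 pos [ 507.8 -257.6  212.7] rot [-1.571 -0.    -0.062] F [ 0.  -0.5  0.6] w 55.4
units xyz [ 0.   -2.18  0.  ] turn y -0.0
```

View pics/m6.png

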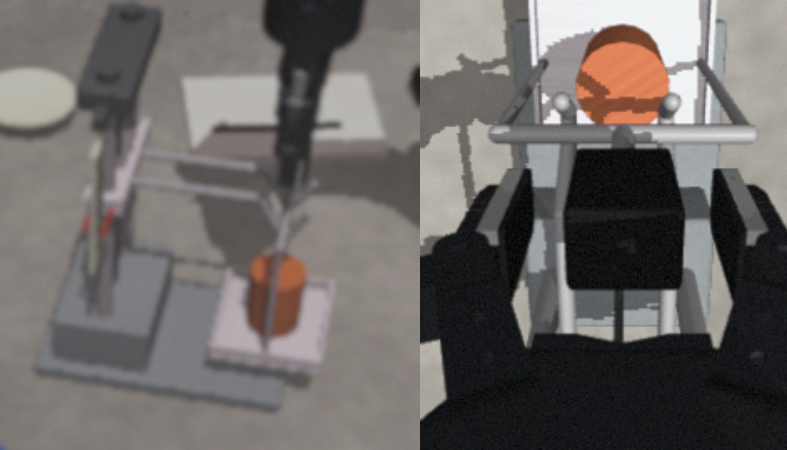

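Released cleanly: the carrier and hook look unchanged and the fingers are clear on both sides. I'll retreat straight up.

Call:
apply_moves(
  targets=[
    [0,-0.1,0,0,0,0],
    [0,-0.2,0,0,0,0],
    [0,-0.4,0,0,0,0],
    [0,-0.5,0,0,0,0],
    [0,-0.5,0,0,0,0],
    [0,-0.5,0,0,0,0],
    [0,-0.4,0,0,0,0],
    [-0.4,-0.2,0,0,0,0],
    [-0.6,0,0,0,0,0],
    [-0.6,0,0,0,0,0],
    [-0.4,0,0,0,0,0],
    [0,0,0,0,0,0],
  ],
)

```text
clock: 23.3
eef_pos: [426.7, -252.8, 325.2]
tool_rot: [-1.571, -0.0, -0.063]
force: [0.1, -0.2, 0.1]
width: 55.9
```

Call:
apply_moves(
  targets=[
    [0,0,0,0,0,0],
    [0,0,0,0,0,0],
    [0,0,0,0,0,0],
    [0,0,0,0,0,0],
    [0,0,0,0,0,0],
    [0,0,0,0,0,0],
    [0,0,0,0,0,0],
    [0,0,0,0,0,0],
  ],
)

```text
clock: 24.3
eef_pos: [428.0, -252.7, 324.7]
tool_rot: [-1.571, -0.0, -0.061]
force: [-0.7, -0.8, 0.8]
width: 55.5
```

```bash
python3 - <<'E'
from h import *
L=[get_image("side") for i in range(8)]
d=[float(np.abs(cv2.GaussianBlur(L[i],(5,5),0).astype(int)-cv2.GaussianBlur(L[0],(5,5),0))[40:190,260:400].max()) for i in range(8)];print(d)
im=cv2.cvtColor(L[-1],cv2.COLOR_RGB2BGR);t=cv2.cvtColor(get_image("top"),cv2.COLOR_RGB2BGR)
cv2.imwrite("pics/m7.png",cv2.hconcat([cv2.resize(im[40:190,260:400],(420,450),interpolation=cv2.INTER_CUBIC),cv2.resize(t[220:340,400:500],(375,450))]))
plan([500,-250,300])
E
```

```text
[0.0, 3.0, 1.0, 2.0, 2.0, 2.0, 2.0, 2.0]
t 24.75 pos [ 428.  -252.7  324.7] rot [-1.571  0.    -0.061] F [ 0.1  0.7 -0.1] w 55.7
units xyz [1.79 0.62 0.18] turn y None
```

View pics/m7.png

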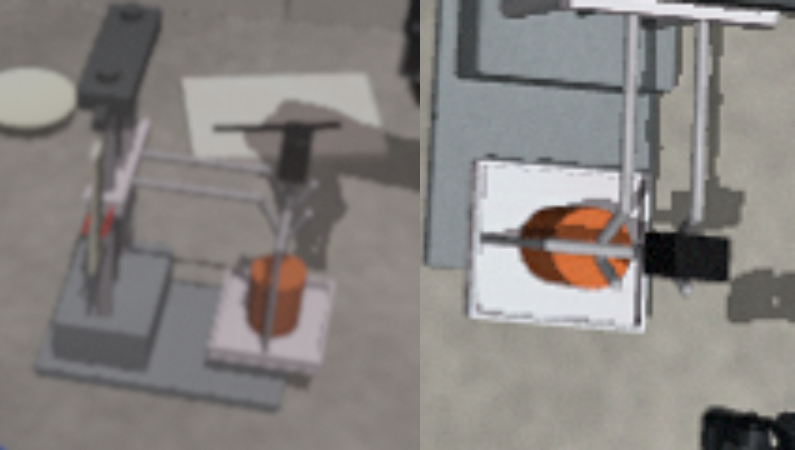

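The carrier hangs level and still: the frames differ only by noise, the bar is in both prongs and the gripper is clear. Handing in.

```bash
python3 -c "
from cell import *
print(finish_job())"
```

```text
the job is handed in; nothing more can be done
None
```

The tall-core carrier is hanging on the spring scale with its bar in both prongs, and the job was handed in at about 25 s. I gripped it by the black block, passed the bar over the tips and lowered it about 60 mm on the spring. I let go only once the wrist force was near zero.

**Weight:** the gripper read about 7.2 N with the carrier lifted, so the load is about 0.73 kg.

**At release:** vertical force was 0.1 ± 0.1 N, and the sideways forces were under 1 N.

**Last pictures:** the carrier hangs level, and eight frames over about 0.4 s differ only by noise. The short-core carrier, brass weight and tin were not touched.

**Checks that disagreed:**
- While aligning, I shifted the tool 1.2 mm along the hook. This raised a sideways force of about 3.7 N on the seated bar for roughly 1–2 s, and I backed off before release.
- The height where the force reached zero was about 3 mm lower than the spring model predicted. I trusted the force reading.
- I did not read the pointer against the tick plate.

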